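# Snap the lid onto the storage tote

### The job

Close the white storage tote: lay its lid, the flat one with the handle bar, in the tote's mouth without dropping it, and press it down until the spring clip at each end snaps over its edge and it sits fully home all round. Keep pressing: finish with the fingers still pushing firmly down on the closed lid, not let go. Leave the other things on the bench where they are.

Things in the scene. Friction and masses are not known exactly. Their poses are not given: they have to be found in the camera images.
- tote: White open plastic tote, fast on the bench, 180 x 264 mm at the rim (x, y), 120 mm high, walls 4 mm. Origin: centre of its underside; y along its length, z up; yaw within 0.3 rad. At the middle of each end (y+ and y-) a 70 mm wide grey plastic spring clip stands outside the end wall, up to 155 mm high, its tab 170 mm from the centre.
- tote_rim (a point): Centre of the tote's mouth, level with the rim, 120 mm above the tote's origin. Mouth inside the rim: 172 x 256 mm, walls upright for 30 mm down. With the lid fully home, the lid's origin lies 24 mm below this point and its plate rests on the rim, axes parallel.
- lid: White plastic lid, about 0.2 kg, lying right way up on the bench, yaw within 0.3 rad. Plate 192 x 280 x 4 mm (x, y, z), underside 24 mm above the origin; below it a tapered locating rim 24 mm deep fits the mouth with about 2 mm play. Origin: centre, at the lowest edge; y along its length, z up; fits either way round. Laid in the mouth it first rests on the clips' slopes, about 14 mm above home.
- lid_handle (a point): Centre of the lid's handle bar: a bar 16 mm wide (lid x), 100 mm long (lid y), 14 mm high, centre 55 mm above the lid's origin; clear space of 20 mm between it and the plate, except for a 12 mm post near each end.
- lid_press_a (a point): Point on the flat top of the lid plate on its centre line, 100 mm from the centre towards the lid's y+ end (28 mm above the lid's origin, 40 mm in from the edge): a good place to press that end. Home, it is 124 mm above the tote's origin.
- lid_press_b (a point): The same at the lid's y- end.
- clip_a (a joint): Angle (rad) of the spring clip at the tote's y+ end: 0 at rest, about 0.05 as the lid's edge pushes it out, 0 again once snapped over the lid. Its nose reaches in to y = 136 mm, underside 126 mm high, sloped 55 degrees on top. Pushing one end past takes about 8 to 16 N over some 8 mm, then the force drops and the end stops hard on the rim; both at once take twice that.
- clip_b (a joint): The same for the clip at the tote's y- end.
- brush: Bystander: green nylon scrubbing brush block, 56 x 130 x 48 mm, bristles down, beside the tote's far side. Origin: centre of its underside.
- soap_dish: Bystander: white ceramic soap dish with a soap bar, 85 x 125 x 30 mm, beyond the lid's far side. Origin: centre of its underside.
- scraper: Bystander: grey plastic scraper lying flat, 100 x 200 x 17 mm, near the robot. Origin: on the bench, about its middle.
- mallet: Bystander: black rubber mallet with timber handle lying down, 95 x 290 x 58 mm, near the robot. Origin: on the bench, middle of its length.
- detergent: Bystander: white bottle, 72 mm across, 190 mm high, at the back. Origin: centre of its underside.

How it is judged:
On the way:
1. the lid lies level in the tote's mouth, not yet pressed home (horizontal distance between lid and tote below 0.01 m and angle between the y axis of lid and the y axis of tote, either way round below 0.06 rad and z of lid in the frame of tote between 0.098 and 0.118 m and contact force between lid and tote above 0.5 N).
At the end, for the whole second after the job is handed in: The lid is home in the tote: centred within 6 mm, both ends down within 3.5 mm of the rim, both clips sprung back over its edge (within 0.02 rad of rest), and the fingers are still pushing down on it (more than 4 N on the lid, more than 6 N from the lid onto the tote) all through the last second (horizontal distance between lid and tote below 0.006 m and z of lid_press_a in the frame of tote between 0.118 and 0.1275 m and z of lid_press_b in the frame of tote between 0.118 and 0.1275 m and value of joint each of clip_a, clip_b below 0.02 rad and contact force between the fingers and lid above 4 N and contact force between lid and tote above 6 N); the arm keeps its last pose, push and grip.
It fails at once if the lid is dropped onto the tote (horizontal distance between lid and tote below 0.15 m and linear speed of lid above 0.7 m/s and contact force between the fingers and lid below 0.05 N).
It fails at once if another thing on the bench is pushed more than 40 mm away or knocked over (distance of any of brush, soap_dish, scraper, mallet, detergent from where it was at the start of the episode above 0.04 m or angle between detergent's own z axis and vertical above 0.5 rad).
It also fails if it takes over 64 s, if anything falls off the work surface, if the arm or the gripper's body presses on something with over 40 N, if the wrist force passes 120 N, or if a joint passes its speed limit or range.

### The arm

A 7-joint arm with a two-finger parallel gripper is mounted at the origin on the work surface. World frame = base frame: x ahead of the robot, y to its left, z up, the work surface at z = 0. Lengths are in m, angles in rad, forces in N, time in s.
With the tool pointing down it reaches from about 0.4 to 0.9 m from the base axis. Payload 5.6 kg.
Tool frame: the origin (TCP) lies at the very end of the fingers, on their centre line; the grasp point (between the pads) lies 19 mm behind it; z points along the fingers, y is the line along which they close (so a half turn about z gives the same grasp; the last joint's range is limited). The gripper opens to 92 mm and grips with 3 to 60 N. Pads are 20 mm wide; open, the fingers measure 128 mm over their backs; the gripper's body (75 mm by 189 mm) begins 69 mm behind the grasp point.
Start: joints at [1.297, 0.468, -0.012, 1.603, 0.006, 1.071, -0.056], TCP at [0.149, -0.633, 0.215] pointing down, gripper open.
Joint ranges: [-2.53, 2.53], [-0.31, 2.02], [-1.57, 1.55], [0.28, 2.44], [-1.29, 4.43], [0.15, 1.84], [-2.92, 2.92]. Speed limits (rad/s): [2.57, 2.57, 3.14, 3.14, 3.14, 3.14, 3.14].

### API

Orientations are given as a 3x3 rotation matrix whose columns are the frame's x, y, z axes.
In Python, from plant import robot, snapshot gives the robot as it stands.
- The arm moves only by the shell command python3 -m pendant 'ROWS' [FORCE]. ROWS is JSON, a list of rows, each an object with "translation": the shift along the tool's x, y, z in units of 25 mm (1.0 is 25 mm), a list of three; "angular": the turn, a rotation vector about the tool's x, y, z in units of 6 degrees (1.0 is 6 degrees), a list of three; "grip": the closure, from 0 (fully open) to 1 (shut). A call has 1 to 12 rows; each row shifts and turns the commanded pose from where the row before left it, along the tool's axes as they then stand; what a row does not reach is not made up. A row lasts 1/12 s, in which the tool goes at most 41.7 mm and 7.16 degrees, less where a joint would pass 70% of its speed; a pose out of reach is approached as far as the arm can. A call is refused whole if a number of a shift passes 1 or a number of a turn 1, either way. A call with a gripper value outside its range is refused whole. The fingers move at their own pace and stop on an object; FORCE is the grip in N (left out, the last holds). Time passes only in rows, so rows that do not move let the fingers close. It gives the time, the measured TCP pose, the force, the opening and the grip force at its end, in the units of the state.
- robot.sense(): the state, without advancing time (a new reading comes with each control period).
- snapshot(name): name is "scene" or "top" or "wrist"; returns a dict with "img" (420x560x3 uint8, blue, green, red), "fx", "fy", "cx", "cy" (pixels), "D" ([k1, k2, p1, p2, k3] as OpenCV has them; the pictures are not rectified), "R" (3x3) and "t" (3): a world point X has camera coordinates R X + t. Camera axes: x right, y down, z forward; pixel columns grow to the right and rows downward; lengths in m; the calibration is good to about 2 mm. A picture is of the moment at which its call begins. There is no depth.
- robot.finish_job(): hands the job in; it is judged then, once.
The state is a dict: "t": time; "joint_positions": joint angles; "dq": joint speeds; "tau": joint torques, N m; "eef_pos": TCP position; "tool_rot": TCP orientation; "force": force on the tool from outside, world axes, zero at the start; "wrist_torque": the same for the moment, N m; "finger_gap": opening from 0.0 (shut) to 1.0 (fully open); "grasp_force": force on a finger pad.
Only numpy, scipy, OpenCV 4.12 (cv2) and the standard library are available. Lean on these libraries where they do the work, as an engineer would, in place of code of your own. Each camera call takes 0.05 s, during which the arm holds its last target. There are 200 camera calls.

## Working session

There is one attempt and no reset: what is moved stays moved. The work goes in short steps, Python scripts to look and compute and a shell command to move; the robot and the scene stay as the last step left them, time stands still between calls to the robot, and variables do not carry over. Pictures are saved under pics/ and viewed, at most 10 in all, crops included, and the job is handed in when it is done.

```bash
ls; mkdir -p pics
cat > h.py <<'E'
import numpy as np, cv2, json
from plant import robot, snapshot
def K(s): return np.array([[s['fx'],0,s['cx']],[0,s['fy'],s['cy']],[0,0,1.]])
def ray(s,uv,z):
    p=cv2.undistortPoints(np.array([[uv]],float),K(s),np.array(s['D'],float))[0,0]
    R=np.array(s['R']);t=np.array(s['t']); c=-R.T@t; d=R.T@np.array([p[0],p[1],1])
    return c+d*(z-c[2])/d[2]
def proj(s,X):
    R=np.array(s['R'],float)
    return cv2.projectPoints(np.array(X,float).reshape(-1,3),cv2.Rodrigues(R)[0],np.array(s['t'],float),K(s),np.array(s['D'],float))[0][:,0]
def save(s,n): 
    cv2.imwrite(f'pics/{n}.png',s['img'])
    import pickle; pickle.dump(s,open(f'pics/{n}.pkl','wb'))
def load(n):
    import pickle; return pickle.load(open(f'pics/{n}.pkl','rb'))
E
python3 - <<'E'
from h import *
a=snapshot('top');b=snapshot('scene');save(a,'top0');save(b,'scene0')
cv2.imwrite('pics/t0.png',cv2.resize(a['img'],(800,600),interpolation=cv2.INTER_CUBIC))
for s in(a,b): print(-np.array(s['R']).T@s['t'],np.array(s['R'])[2])
x=robot.sense();print(x)
E
```

```text
pics
[0.29367529 0.01110224 1.37375618] [ 0.17164845  0.00174155 -0.98515673]
[1.37684111 0.25437558 0.89225424] [-0.71818571 -0.20590604 -0.66468939]
{'t': 0.1, 'joint_positions': array([ 1.29702719,  0.46827427, -0.01161622,  1.60351983,  0.00603176,
        1.07142436, -0.05627769]), 'dq': array([ 0.00078153, -0.00452541, -0.00012247, -0.00394906, -0.0016173 ,
       -0.00066992,  0.00122666]), 'tau': array([ 7.84497352e-04, -5.21646702e+01, -1.24358665e-02, -2.44365013e+01,
       -5.66825154e-02,  1.40921838e-02,  5.93836489e-05]), 'eef_pos': array([ 0.14848453, -0.63227099,  0.2137501 ]), 'tool_rot': array([[ 9.73494160e-01,  2.28711333e-01, -4.96220504e-04],
       [ 2.28711830e-01, -9.73492995e-01,  1.51250319e-03],
       [-1.37140563e-04, -1.58590453e-03, -9.99998733e-01]]), 'force': array([-0.21256663, -0.54863362,  1.29766387]), 'wrist_torque': array([-0.01166717, -0.0182808 ,  0.02426712]), 'grasp_force': 0.0, 'finger_gap': 1.0003926333322741}
```

View pics/t0.png

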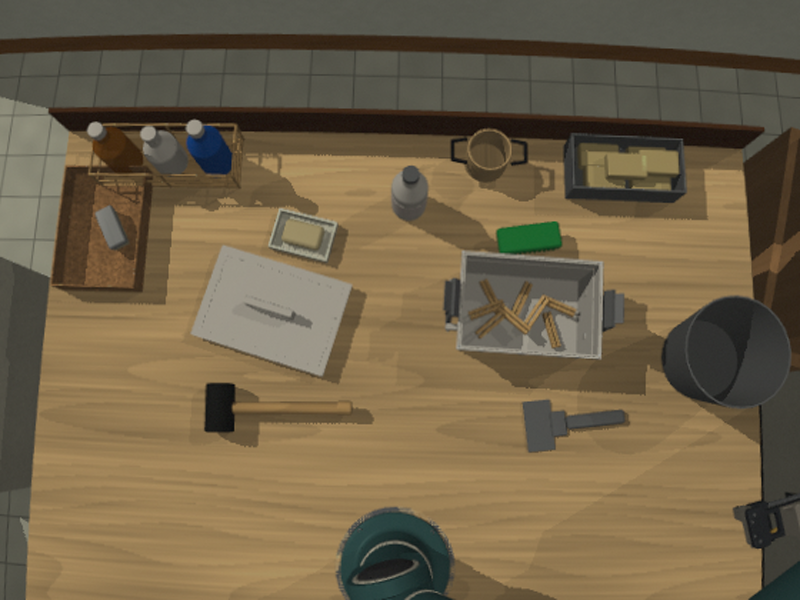

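View pics/scene0.png

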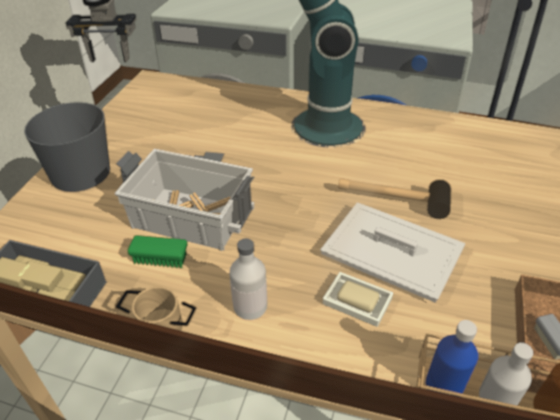

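The top view shows the lid, with plate corners near (222,245), (352,284), (324,376) and (191,334) in the 800x600 picture. The tote rim corners are near (462,252), (603,262), (601,357) and (458,350). The brush is behind the tote, the mallet and scraper are nearer the robot, and the soap dish is beyond the lid.

I'll enlarge both to read the corners properly.

Run:
```python
from h import *
s=load('top0')['img']
a=s[165:270,125:255]; b=s[165:270,305:440]
f=lambda i:cv2.resize(i,(400,315),interpolation=cv2.INTER_CUBIC)
cv2.imwrite('pics/c0.png',np.hstack([cv2.resize(a,(390,315),interpolation=cv2.INTER_CUBIC),cv2.resize(b,(405,315),interpolation=cv2.INTER_CUBIC)]))
```

```text
(no output)
```

View pics/c0.png

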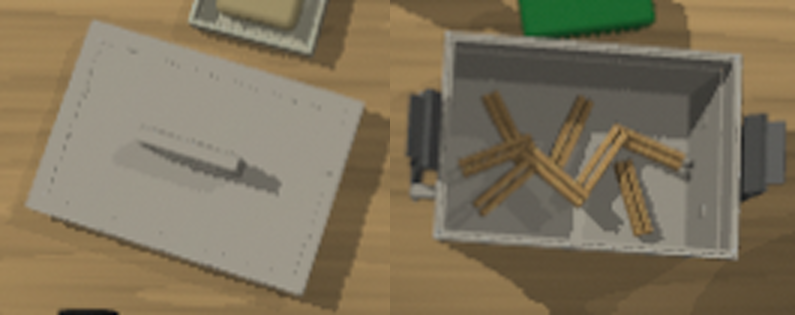

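The enlarged crops (3x) give lid corners at (94,20), (364,102), (302,296) and (27,207). The tote rim's outer corners are at (446,31), (741,55), (736,258) and (434,240).

```bash
cat >> h.py <<'E'
from scipy.optimize import least_squares
def fit(s,px,hx,hy,z,g):
    # corners in px any order; match nearest
    C=np.array([[hx,hy],[hx,-hy],[-hx,-hy],[-hx,hy]])
    px=np.array(px,float)
    def X(p): c,n=np.cos(p[2]),np.sin(p[2]); return np.c_[C@np.array([[c,n],[-n,c]])+p[:2],np.full(4,z)]
    idx=lambda p:[np.argmin(np.linalg.norm(proj(s,X(p))[i]-px,axis=1)) for i in range(4)]
    m=idx(g)
    r=least_squares(lambda p:(proj(s,X(p))-px[m]).ravel(),g,x_scale=[.1,.1,.1])
    return r.x,np.round(r.fun.reshape(4,2),1),m
E
python3 - <<'E'
from h import *
s=load('top0')
L=[(125+u/3,165+v/3) for u,v in [(94,20),(364,102),(302,296),(27,207)]]
T=[(305+u/3,165+v/3) for u,v in [(56,31),(351,55),(346,258),(44,240)]]
for P,z in((L,.028),(T,.12)):
    W=[ray(s,p,z) for p in P]; g=np.mean(W,0); print(np.round(W,3))
    d=[np.linalg.norm(W[i]-W[(i+1)%4]) for i in range(4)];print(np.round(d,3))
    hx,hy=(.096,.14) if z<.1 else (.09,.132)
    e=W[0]-W[1]; yaw=np.arctan2(-e[0],e[1])
    print(fit(s,P,hx,hy,z,[g[0],g[1],yaw]))
E
```

```text
[[0.626 0.366 0.028]
 [0.552 0.1   0.028]
 [0.366 0.151 0.028]
 [0.442 0.418 0.028]]
[0.277 0.193 0.278 0.192]
(array([ 0.49636549,  0.25877049, -0.2738605 ]), array([[-0.5, -0.1],
       [ 0.6,  0.4],
       [ 0.4, -0.2],
       [-0.5, -0.1]]), [np.int64(0), np.int64(1), np.int64(2), np.int64(3)])
[[ 0.605 -0.113  0.12 ]
 [ 0.591 -0.382  0.12 ]
 [ 0.406 -0.373  0.12 ]
 [ 0.416 -0.104  0.12 ]]
[0.27  0.185 0.269 0.189]
(array([ 0.50449493, -0.24261176, -0.04536777]), array([[ 0.8,  1.7],
       [-1.2,  0.9],
       [-0.9, -0.8],
       [ 1.1, -1.6]]), [np.int64(0), np.int64(1), np.int64(2), np.int64(3)])
```

```bash
python3 -m pendant '[{"translation":[0,0,-0.35],"angular":[0,0,-1],"grip":0},{"translation":[0,0,-0.35],"angular":[0,0,-1],"grip":0},{"translation":[0,0,-0.35],"angular":[0,0,-1],"grip":0},{"translation":[0,0,-0.35],"angular":[0,0,-1],"grip":0},{"translation":[0,0,-0.35],"angular":[0,0,-1],"grip":0},{"translation":[0,0,-0.35],"angular":[0,0,-1],"grip":0},{"translation":[0,0,-0.35],"angular":[0,0,-1],"grip":0},{"translation":[0,0,-0.35],"angular":[0,0,-1],"grip":0},{"translation":[0,0,-0.35],"angular":[0,0,-1],"grip":0},{"translation":[0,0,-0.35],"angular":[0,0,-1],"grip":0},{"translation":[0,0,0],"angular":[0,0,-0.2],"grip":0}]'
cat >> h.py <<'E'
def to(X):
    s=robot.sense(); R=s['tool_rot']; d=R.T@(np.array(X)-s['eef_pos'])
    print('units',np.round(d/.025,2),'rows',np.abs(d/.025).max().round(1),'yaw',np.degrees(np.arctan2(R[1,0],R[0,0])).round(2),'pos',np.round(s['eef_pos'],4),'q',np.round(s['joint_positions'],2),'F',np.round(s['force'],1))
E
python3 - <<'E'
from h import *
s=load('top0')
for z in(0,.2,.3): print([ray(s,(u*.7,v*.7),z).round(2) for u,v in((665,360),(725,405))])
to([.27,-.35,.3]);to([.43,-.05,.3]);to([.45,.22,.3])
E
```

```text
t: 1.02
eef_pos: [0.1488, -0.6334, 0.3035]
tool_rot: [[0.266, 0.964, 0.001], [0.964, -0.266, -0.002], [-0.002, 0.001, -1.0]]
force: [0.2, 0.3, 0.5]
finger_gap: 1.001
grasp_force: 0.0
[array([ 0.42, -0.55,  0.  ]), array([ 0.33, -0.67,  0.  ])]
[array([ 0.4 , -0.46,  0.2 ]), array([ 0.32, -0.57,  0.2 ])]
[array([ 0.39, -0.42,  0.3 ]), array([ 0.32, -0.52,  0.3 ])]
units [12.22  1.66  0.12] rows 12.2 yaw 74.6 pos [ 0.1488 -0.6334  0.3035] q [ 1.45  0.41 -0.22  1.49  0.09  1.25  0.95] F [0.2 0.3 0.5]
units [25.49  4.65  0.1 ] rows 25.5 yaw 74.6 pos [ 0.1488 -0.6334  0.3035] q [ 1.45  0.41 -0.22  1.49  0.09  1.25  0.95] F [0.2 0.3 0.5]
units [36.11  2.55  0.07] rows 36.1 yaw 74.6 pos [ 0.1488 -0.6334  0.3035] q [ 1.45  0.41 -0.22  1.49  0.09  1.25  0.95] F [0.2 0.3 0.5]
```

```bash
python3 -m pendant '[{"translation":[1,0,0],"angular":[0,0,0],"grip":0},{"translation":[1,0,0],"angular":[0,0,0],"grip":0},{"translation":[1,0,0],"angular":[0,0,0],"grip":0},{"translation":[1,0,0],"angular":[0,0,0],"grip":0},{"translation":[1,0,0],"angular":[0,0,0],"grip":0},{"translation":[1,0,0],"angular":[0,0,0],"grip":0},{"translation":[1,0,0],"angular":[0,0,0],"grip":0},{"translation":[1,0,0],"angular":[0,0,0],"grip":0},{"translation":[1,0,0],"angular":[0,0,0],"grip":0},{"translation":[1,0.1,0],"angular":[0,0,0],"grip":0},{"translation":[1,0.3,0],"angular":[0,0,0],"grip":0},{"translation":[1,0.5,0],"angular":[0,0,0],"grip":0}]' | head -3
python3 -m pendant '[{"translation":[1,0.5,0],"angular":[0,0,0],"grip":0},{"translation":[1,0.5,0],"angular":[0,0,0],"grip":0},{"translation":[1,0.5,0],"angular":[0,0,0],"grip":0},{"translation":[1,0.5,0],"angular":[0,0,0],"grip":0},{"translation":[1,0.5,0],"angular":[0,0,0],"grip":0},{"translation":[1,0.5,0],"angular":[0,0,0],"grip":0},{"translation":[1,0.3,0],"angular":[0,0,0],"grip":0},{"translation":[1,0,0],"angular":[0,0,0],"grip":0},{"translation":[1,0,0],"angular":[0,0,0],"grip":0},{"translation":[1,0,0],"angular":[0,0,0],"grip":0},{"translation":[1,0,0],"angular":[0,0,0],"grip":0},{"translation":[1,0,0],"angular":[0,0,0],"grip":0}]' | head -3
python3 -c "
from h import *
to([.45,.22,.3])"
```

```text
t: 2.02
eef_pos: [0.2502, -0.3485, 0.3015]
tool_rot: [[0.272, 0.962, -0.001], [0.962, -0.272, 0.0], [0.0, -0.001, -1.0]]
t: 3.02
eef_pos: [0.4107, -0.0818, 0.3015]
tool_rot: [[0.271, 0.963, -0.001], [0.963, -0.271, 0.0], [-0.0, -0.001, -1.0]]
units [12.05 -1.76  0.06] rows 12.0 yaw 74.27 pos [ 0.4107 -0.0818  0.3015] q [ 0.89  0.02 -0.77  1.98  0.02  1.15 -0.16] F [0.9 0.1 0.2]
```

```bash
python3 -m pendant '[{"translation":[1,0,0],"angular":[0,0,0],"grip":0},{"translation":[1,0,0],"angular":[0,0,0],"grip":0},{"translation":[1,0,0],"angular":[0,0,0],"grip":0},{"translation":[1,0,0],"angular":[0,0,0],"grip":0},{"translation":[1,0,0],"angular":[0,0,0],"grip":0},{"translation":[1,0,0],"angular":[0,0,0],"grip":0},{"translation":[1,0,0],"angular":[0,0,0],"grip":0},{"translation":[1,0,0],"angular":[0,0,0],"grip":0},{"translation":[1,0,0],"angular":[0,0,0],"grip":0},{"translation":[1,0,0],"angular":[0,0,0],"grip":0},{"translation":[1,0,0],"angular":[0,0,0],"grip":0},{"translation":[0,0,0],"angular":[0,0,0],"grip":0}]' | head -3
python3 -c "
from h import *
to([.496,.259,.15])
s=snapshot('wrist');save(s,'w0');print(-np.array(s['R']).T@s['t'])"
```

```text
t: 4.02
eef_pos: [0.4843, 0.1867, 0.3015]
tool_rot: [[0.265, 0.964, -0.001], [0.964, -0.265, 0.004], [0.003, -0.002, -1.0]]
units [ 2.89 -0.3   6.07] rows 6.1 yaw 74.64 pos [0.4843 0.1867 0.3015] q [ 0.36  0.3  -0.95  1.77  0.26  1.2  -0.93] F [-0.2 -0.6  0.5]
[0.50484012 0.25693379 0.47234293]
```

View pics/w0.png

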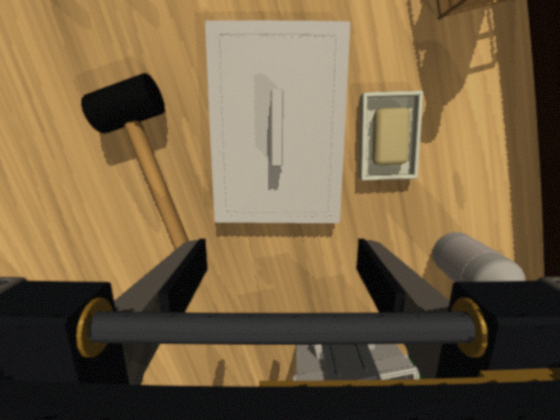

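The wrist view shows the lid's plate corners at (206,22), (349,21), (341,222) and (215,223). The handle's top face spans about (271..283, 89..165).

Run:
```python
from h import *
s=load('w0')
print(fit(s,[(206,22),(349,21),(341,222),(215,223)],.096,.14,.028,[.496,.259,-.274]))
print(ray(s,(277,127),.062), ray(s,(277,90),.062)-ray(s,(277.5,165),.062))
```

```text
(array([ 0.49921682,  0.26124521, -0.2665186 ]), array([[ 0.4,  0.1],
       [-0.8,  0.6],
       [ 1.2, -0.3],
       [-0.8, -0.4]]), [np.int64(1), np.int64(2), np.int64(3), np.int64(0)])
[0.49944373 0.26369931 0.062     ] [0.02515951 0.09271438 0.        ]
```

```bash
python3 -m pendant '[{"translation":[1,-0.08,0],"angular":[0,0,0],"grip":0},{"translation":[1,-0.08,0],"angular":[0,0,0],"grip":0},{"translation":[1,-0.08,0.5],"angular":[0,0,0],"grip":0},{"translation":[0,0,1],"angular":[0,0,0],"grip":0},{"translation":[0,0,1],"angular":[0,0,0],"grip":0},{"translation":[0,0,1],"angular":[0,0,0],"grip":0},{"translation":[0,0,1],"angular":[0,0,0],"grip":0},{"translation":[0,0,1],"angular":[0,0,0],"grip":0},{"translation":[0,0,1],"angular":[0,0,0],"grip":0},{"translation":[0,0,1],"angular":[0,0,0],"grip":0},{"translation":[0,0,0.5],"angular":[0,0,0],"grip":0},{"translation":[0,0,0],"angular":[0,0,0],"grip":0}]' | head -3
python3 -c "
from h import *
to([.499,.262,.034])"
```

```text
t: 5.07
eef_pos: [0.4976, 0.2533, 0.0992]
tool_rot: [[0.27, 0.963, -0.005], [0.963, -0.27, -0.003], [-0.004, -0.004, -1.0]]
units [ 0.36 -0.03  2.61] rows 2.6 yaw 74.31 pos [0.4976 0.2533 0.0992] q [ 0.06  0.61 -0.78  1.88  0.55  0.89 -1.26] F [-0.6 -0.7 -0.2]
```

```bash
python3 -m pendant '[{"translation":[0.35,0,0.6],"angular":[0,0,0],"grip":0},{"translation":[0,0,0.6],"angular":[0,0,0],"grip":0},{"translation":[0,0,0.6],"angular":[0,0,0],"grip":0},{"translation":[0,0,0.6],"angular":[0,0,0],"grip":0},{"translation":[0,0,0.2],"angular":[0,0,0],"grip":0},{"translation":[0,0,0],"angular":[0,0,0],"grip":0},{"translation":[0,0,0],"angular":[0,0,0],"grip":0}]'
python3 -c "
from h import *
to([.499,.262,.034])"
```

```text
t: 5.65
eef_pos: [0.5014, 0.2641, 0.0369]
tool_rot: [[0.269, 0.963, -0.001], [0.963, -0.269, -0.0], [-0.0, -0.0, -1.0]]
force: [-0.1, 0.5, 0.3]
finger_gap: 0.997
grasp_force: 0.0
units [-0.11 -0.07  0.12] rows 0.1 yaw 74.42 pos [0.5014 0.2641 0.0369] q [-0.01  0.71 -0.71  1.89  0.64  0.79 -1.34] F [-0.1  0.5  0.3]
```

```bash
python3 -m pendant '[{"translation":[-0.1,-0.07,0.1],"angular":[0,0,0],"grip":0},{"translation":[0,0,0],"angular":[0,0,0],"grip":0.5},{"translation":[0,0,0],"angular":[0,0,0],"grip":1},{"translation":[0,0,0],"angular":[0,0,0],"grip":1},{"translation":[0,0,0],"angular":[0,0,0],"grip":1},{"translation":[0,0,0],"angular":[0,0,0],"grip":1},{"translation":[0,0,0],"angular":[0,0,0],"grip":1},{"translation":[0,0,0],"angular":[0,0,0],"grip":1},{"translation":[0,0,0],"angular":[0,0,0],"grip":1},{"translation":[0,0,0],"angular":[0,0,0],"grip":1},{"translation":[0,0,0],"angular":[0,0,0],"grip":1},{"translation":[0,0,0],"angular":[0,0,0],"grip":1}]' 40
python3 -c "
from h import *
to([.5,.262,.25])"
```

```text
t: 6.65
eef_pos: [0.4992, 0.2622, 0.0345]
tool_rot: [[0.269, 0.963, -0.0], [0.963, -0.269, -0.0], [-0.0, -0.0, -1.0]]
force: [-0.4, -0.1, 1.3]
finger_gap: 0.225
grasp_force: 0.0
units [ 0.    0.03 -8.62] rows 8.6 yaw 74.42 pos [0.4992 0.2622 0.0345] q [-0.01  0.71 -0.7   1.9   0.64  0.78 -1.34] F [-0.4 -0.1  1.3]
```

```bash
python3 -m pendant '[{"translation":[0,0,0],"angular":[0,0,0],"grip":1},{"translation":[0,0,0],"angular":[0,0,0],"grip":1},{"translation":[0,0,0],"angular":[0,0,0],"grip":1},{"translation":[0,0,-0.2],"angular":[0,0,0],"grip":1},{"translation":[0,0,-0.5],"angular":[0,0,0],"grip":1},{"translation":[0,0,-1],"angular":[0,0,0],"grip":1},{"translation":[0,0,-1],"angular":[0,0,0],"grip":1},{"translation":[0,0,-1],"angular":[0,0,0],"grip":1},{"translation":[0,0,-1],"angular":[0,0,0],"grip":1},{"translation":[0,0,-1],"angular":[0,0,0],"grip":1},{"translation":[0,0,-1],"angular":[0,0,0],"grip":1},{"translation":[0,0,-1],"angular":[0,0,0],"grip":1}]' 40
python3 -c "
from h import *
to([.5,.262,.24])"
```

```text
t: 7.65
eef_pos: [0.4988, 0.2621, 0.2292]
tool_rot: [[0.268, 0.963, 0.0], [0.963, -0.268, -0.0], [-0.0, 0.001, -1.0]]
force: [0.3, 0.3, -2.5]
finger_gap: 0.17
grasp_force: 40.0
units [ 0.01  0.05 -0.43] rows 0.4 yaw 74.45 pos [0.4988 0.2621 0.2292] q [ 0.14  0.47 -0.89  1.76  0.4   1.11 -1.15] F [ 0.3  0.3 -2.5]
```

```bash
python3 -m pendant '[{"translation":[0,0,0],"angular":[0,0,-0.54],"grip":1},{"translation":[0,0,0],"angular":[0,0,-0.54],"grip":1},{"translation":[0,0,0],"angular":[0,0,-0.54],"grip":1},{"translation":[-0.2,0.05,0],"angular":[0,0,-0.54],"grip":1},{"translation":[-0.5,0.05,0],"angular":[0,0,0],"grip":1},{"translation":[-0.8,0.05,0],"angular":[0,0,0],"grip":1},{"translation":[-0.8,0.05,0],"angular":[0,0,0],"grip":1},{"translation":[-0.8,0.05,0],"angular":[0,0,0],"grip":1},{"translation":[-0.8,0.05,0],"angular":[0,0,0],"grip":1},{"translation":[-0.8,0.05,0],"angular":[0,0,0],"grip":1},{"translation":[-0.8,0.05,0],"angular":[0,0,0],"grip":1},{"translation":[-0.8,0.05,0],"angular":[0,0,0],"grip":1}]' | head -3
python3 -c "
from h import *
to([.504,-.2426,.229])"
python3 -m pendant '[{"translation":[-0.8,0.05,0],"angular":[0,0,0],"grip":1},{"translation":[-0.8,0.05,0],"angular":[0,0,0],"grip":1},{"translation":[-0.8,0.05,0],"angular":[0,0,0],"grip":1},{"translation":[-0.8,0.05,0],"angular":[0,0,0],"grip":1},{"translation":[-0.8,0.05,0],"angular":[0,0,0],"grip":1},{"translation":[-0.8,0.05,0],"angular":[0,0,0],"grip":1},{"translation":[-0.8,0.05,0],"angular":[0,0,0],"grip":1},{"translation":[-0.8,0.05,0],"angular":[0,0,0],"grip":1},{"translation":[-0.8,0.05,0],"angular":[0,0,0],"grip":1},{"translation":[-0.8,0.05,0],"angular":[0,0,0],"grip":1},{"translation":[-0.8,0.05,0],"angular":[0,0,0],"grip":1},{"translation":[-0.8,0.05,0],"angular":[0,0,0],"grip":1}]' | head -3
python3 -c "
from h import *
to([.504,-.2426,.229])"
```

```text
t: 8.65
eef_pos: [0.5026, 0.1034, 0.2279]
tool_rot: [[0.045, 0.999, 0.001], [0.999, -0.045, -0.001], [-0.001, 0.001, -1.0]]
units [-13.82   0.68  -0.04] rows 13.8 yaw 87.41 pos [0.5026 0.1034 0.2279] q [ 0.53  0.39 -0.97  1.87  0.37  1.07 -0.64] F [ 0.5 -0.1 -1.8]
t: 9.65
eef_pos: [0.5066, -0.137, 0.228]
tool_rot: [[0.045, 0.999, 0.0], [0.999, -0.045, -0.001], [-0.001, 0.0, -1.0]]
units [-4.22  0.09 -0.04] rows 4.2 yaw 87.41 pos [ 0.5066 -0.137   0.228 ] q [ 0.95  0.4  -0.93  1.85  0.36  1.07 -0.16] F [ 0.2  0.3 -2.2]
```

```bash
python3 -m pendant '[{"translation":[-0.8,0.04,0],"angular":[0,0,0],"grip":1},{"translation":[-0.8,0.04,0],"angular":[0,0,0],"grip":1},{"translation":[-0.8,0.04,0],"angular":[0,0,0],"grip":1},{"translation":[-0.4,0.04,0],"angular":[0,0,0],"grip":1},{"translation":[-0.2,0,0],"angular":[0,0,0],"grip":1},{"translation":[0,0,0],"angular":[0,0,0],"grip":1},{"translation":[0,0,0],"angular":[0,0,0],"grip":1},{"translation":[0,0,0],"angular":[0,0,0],"grip":1}]' | head -3
python3 - <<'E'
from h import *
to([.506,-.241,.229])
for n in('top','scene','wrist'): save(snapshot(n),n+'1')
a=load('top1')['img'][150:275,290:450]; b=load('scene1')['img'][100:260,80:290];c=load('wrist1')['img']
cv2.imwrite('pics/c1.png',np.vstack([np.hstack([cv2.resize(a,(384,300),interpolation=3),cv2.resize(b,(394,300),interpolation=3)]),np.hstack([cv2.resize(c,(400,300)),np.zeros((300,378,3),np.uint8)])]))
E
```

```text
t: 10.32
eef_pos: [0.5076, -0.2096, 0.2273]
tool_rot: [[0.044, 0.999, 0.0], [0.999, -0.044, 0.0], [0.0, 0.0, -1.0]]
units [-1.26 -0.01 -0.07] rows 1.3 yaw 87.5 pos [ 0.5076 -0.2096  0.2273] q [ 1.03  0.44 -0.9   1.8   0.38  1.09 -0.04] F [ 0.3  0.8 -2.2]
```

View pics/c1.png

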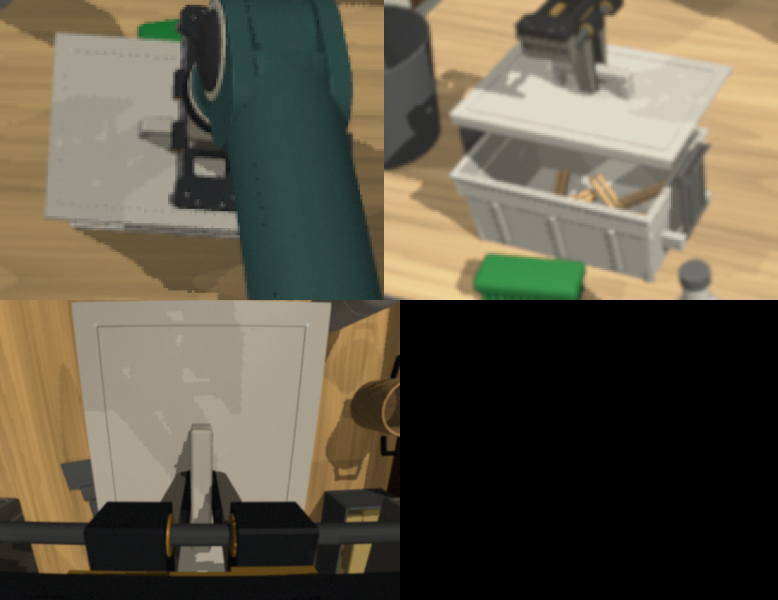

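The lid is held level with the handle centred in the fingers. In the top crop its y+ end corners are at about (57,33) and (46,216). I'll compare that with where the arm says it is, to get the top camera's bias here.

Run:
```python
from h import *
s=load('top1'); x=robot.sense(); R=x['tool_rot'];p=x['eef_pos'];print(p)
z=p[2]-.0345+.028
for (u,v),sx in(((57,33),1),((46,216),-1)):
    w=ray(s,(290+u/2.4,150+v/2.4),z)
    # lid y ~ tool x, lid x ~ tool y
    print(w.round(4), (w-R[:,0]*.14-R[:,1]*.096*sx-p)[:2].round(4))
s=load('wrist1'); 
for uv in((72,303),(330,303)): print(ray(s,(uv[0]*1.4,(uv[1]-300)*1.4),z).round(4))
for uv in((95,325),(308,325)): print(ray(s,(uv[0]*1.4,(uv[1]-300)*1.4),z).round(4))
print(proj(s,[p+R[:,0]*.14+R[:,1]*a*.096+[0,0,z-p[2]] for a in(1,-1)]))
# bar end top
print(R.T@(ray(s,(201*1.4,129*1.4),p[2]+.0275)-p))
print(R.T@(ray(load('w0'),(277,89),.062)-[.4992,.2622,.0345]))
```

```text
[ 0.50765398 -0.21012787  0.22723877]
[ 0.609  -0.0776  0.2207] [-0.0007 -0.0031]
[ 0.418  -0.0689  0.2207] [ 0.0001 -0.0029]
[ 0.4188 -0.0665  0.2207]
[ 0.6103 -0.075   0.2207]
[ 0.434  -0.0827  0.2207]
[ 0.5945 -0.0898  0.2207]
[[461.02943964   3.18317189]
 [ 99.04994462   3.44082126]]
[ 0.0502041   0.00078017 -0.02750144]
[ 0.04759721  0.01087385 -0.02750048]
```

```bash
python3 -m pendant '[{"translation":[-0.6,0,0],"angular":[0,0,0],"grip":1},{"translation":[-0.6,-0.03,0],"angular":[0,0,0],"grip":1},{"translation":[0,0,0.5],"angular":[0,0,0],"grip":1},{"translation":[0,0,0.6],"angular":[0,0,0],"grip":1},{"translation":[0,0,0.6],"angular":[0,0,0],"grip":1},{"translation":[0,0,0.5],"angular":[0,0,0],"grip":1},{"translation":[0,0,0.2],"angular":[0,0,0],"grip":1},{"translation":[0,0,0],"angular":[0,0,0],"grip":1},{"translation":[0,0,0],"angular":[0,0,0],"grip":1},{"translation":[0,0,0],"angular":[0,0,0],"grip":1}]'
python3 - <<'E'
from h import *
to([.5055,-.240,.1445])
E
```

```text
t: 11.3
eef_pos: [0.506, -0.2413, 0.1677]
tool_rot: [[0.046, 0.999, 0.001], [0.999, -0.046, -0.0], [-0.0, 0.001, -1.0]]
force: [0.9, 0.5, -1.7]
finger_gap: 0.169
grasp_force: 40.0
units [ 0.05 -0.02  0.93] rows 0.9 yaw 87.38 pos [ 0.506  -0.2413  0.1677] q [ 1.03  0.52 -0.84  1.83  0.46  0.99 -0.05] F [ 0.9  0.5 -1.7]
```

Run:
```python
from h import *
save(snapshot('scene'),'scene2');save(snapshot('top'),'top2')
b=load('scene2')['img'][125:250,95:260];a=load('top2')['img'][150:275,290:450]
cv2.imwrite('pics/c2.png',np.hstack([cv2.resize(b,(470,356),interpolation=3),cv2.resize(a,(330,356),interpolation=3)]))
```

```text
(no output)
```

View pics/c2.png

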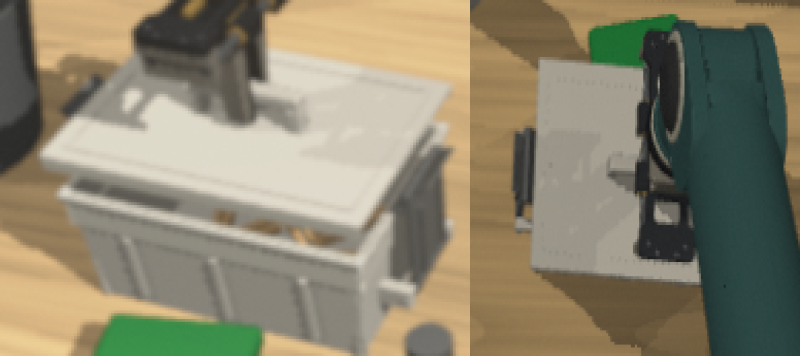

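The lid sits squarely above the mouth, between the clips (right-hand clip at about (425,200) in the left crop). I'll lower it gently.

```bash
python3 -m pendant '[{"translation":[0.03,0,0.15],"angular":[0,0,0],"grip":1},{"translation":[0,0,0.15],"angular":[0,0,0],"grip":1},{"translation":[0,0,0.15],"angular":[0,0,0],"grip":1},{"translation":[0,0,0.15],"angular":[0,0,0],"grip":1},{"translation":[0,0,0.1],"angular":[0,0,0],"grip":1},{"translation":[0,0,0],"angular":[0,0,0],"grip":1},{"translation":[0,0,0],"angular":[0,0,0],"grip":1},{"translation":[0,0,0],"angular":[0,0,0],"grip":1}]'
python3 - <<'E'
from h import *
to([.5055,-.240,.1445])
E
```

```text
t: 12.07
eef_pos: [0.5055, -0.2404, 0.1496]
tool_rot: [[0.046, 0.999, 0.0], [0.999, -0.046, 0.0], [0.0, 0.0, -1.0]]
force: [0.3, 0.8, -2.0]
finger_gap: 0.17
grasp_force: 40.0
units [ 0.02 -0.    0.21] rows 0.2 yaw 87.38 pos [ 0.5055 -0.2404  0.1496] q [ 1.01  0.55 -0.82  1.84  0.48  0.96 -0.07] F [ 0.3  0.8 -2. ]
```

Lid origin is now at about 0.115, below the rim with no contact force, so it is entering the mouth. I'll go down to the clips.

```bash
python3 -m pendant '[{"translation":[0,0,0.08],"angular":[0,0,0],"grip":1},{"translation":[0,0,0.08],"angular":[0,0,0],"grip":1},{"translation":[0,0,0.06],"angular":[0,0,0],"grip":1},{"translation":[0,0,0],"angular":[0,0,0],"grip":1},{"translation":[0,0,0],"angular":[0,0,0],"grip":1}]' 
python3 -m pendant '[{"translation":[0,0,0.08],"angular":[0,0,0],"grip":1},{"translation":[0,0,0],"angular":[0,0,0],"grip":1},{"translation":[0,0,0],"angular":[0,0,0],"grip":1},{"translation":[0,0,0],"angular":[0,0,0],"grip":1}]' | sed -n '2p;4p'
```

```text
t: 12.48
eef_pos: [0.5057, -0.2406, 0.1445]
tool_rot: [[0.046, 0.999, 0.001], [0.999, -0.046, -0.001], [-0.0, 0.001, -1.0]]
force: [-0.5, -0.5, 2.3]
finger_gap: 0.168
grasp_force: 40.0
eef_pos: [0.5063, -0.2406, 0.1431]
force: [-1.0, -1.0, 5.9]
```

Contact came at lid origin ≈0.110, exactly on the clips' slopes. Next I'll press.

```bash
python3 -m pendant '[{"translation":[0,0,0.1],"angular":[0,0,0],"grip":1},{"translation":[0,0,0.1],"angular":[0,0,0],"grip":1},{"translation":[0,0,0],"angular":[0,0,0],"grip":1},{"translation":[0,0,0],"angular":[0,0,0],"grip":1}]' 60 | sed -n '2p;4p'
python3 -m pendant '[{"translation":[0,0,0.1],"angular":[0,0,0],"grip":1},{"translation":[0,0,0.1],"angular":[0,0,0],"grip":1},{"translation":[0,0,0],"angular":[0,0,0],"grip":1},{"translation":[0,0,0],"angular":[0,0,0],"grip":1}]' 60 | sed -n '2,4p'
```

```text
eef_pos: [0.5072, -0.2408, 0.1384]
force: [2.6, -0.4, 5.4]
eef_pos: [0.5046, -0.2404, 0.1313]
tool_rot: [[0.046, 0.999, -0.002], [0.999, -0.046, 0.001], [0.001, -0.002, -1.0]]
force: [0.3, -0.4, -2.5]
```

```bash
python3 -m pendant '[{"translation":[0,0,0.08],"angular":[0,0,0],"grip":1},{"translation":[0,0,0],"angular":[0,0,0],"grip":1},{"translation":[0,0,0],"angular":[0,0,0],"grip":1},{"translation":[0,0,0],"angular":[0,0,0],"grip":1}]' | sed -n '2,4p'
python3 -m pendant '[{"translation":[0,0,0.08],"angular":[0,0,0],"grip":1},{"translation":[0,0,0],"angular":[0,0,0],"grip":1},{"translation":[0,0,0],"angular":[0,0,0],"grip":1},{"translation":[0,0,0],"angular":[0,0,0],"grip":1}]' | sed -n '2,4p'
```

```text
eef_pos: [0.5047, -0.2405, 0.1304]
tool_rot: [[0.046, 0.999, -0.002], [0.999, -0.046, -0.0], [-0.0, -0.002, -1.0]]
force: [-3.6, 0.1, 7.0]
eef_pos: [0.5047, -0.2406, 0.1303]
tool_rot: [[0.046, 0.999, -0.002], [0.999, -0.046, -0.002], [-0.002, -0.002, -1.0]]
force: [-9.5, 1.8, 23.0]
```

```bash
python3 -m pendant '[{"translation":[0,0,0.04],"angular":[0,0,0],"grip":1},{"translation":[0,0,0],"angular":[0,0,0],"grip":1},{"translation":[0,0,0],"angular":[0,0,0],"grip":1},{"translation":[0,0,0],"angular":[0,0,0],"grip":1}]'
python3 - <<'E'
from h import *
save(snapshot('scene'),'scene3');save(snapshot('top'),'top3')
b=load('scene3')['img'][125:250,95:260];a=load('top3')['img'][150:275,290:450]
cv2.imwrite('pics/c3.png',np.hstack([cv2.resize(b,(470,356),interpolation=3),cv2.resize(a,(330,356),interpolation=3)]))
E
```

```text
t: 14.48
eef_pos: [0.5047, -0.2406, 0.1303]
tool_rot: [[0.046, 0.999, -0.003], [0.999, -0.046, -0.003], [-0.003, -0.003, -1.0]]
force: [-11.9, 2.2, 29.8]
finger_gap: 0.169
grasp_force: 60.0
```

View pics/c3.png

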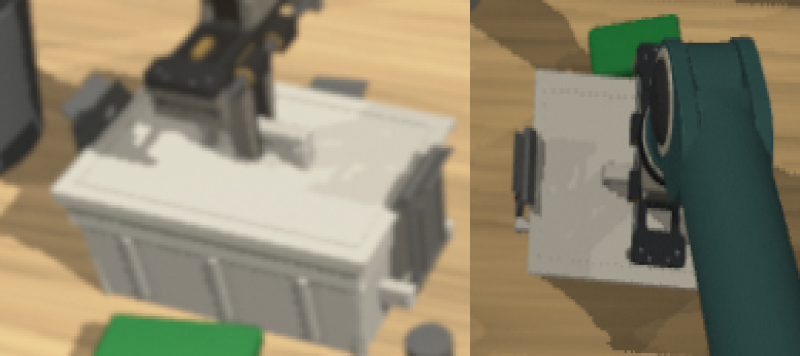

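The lid appears home, with the y+ clip over its edge. I'll overlay the expected home outline to check that both ends are down.

Run:
```python
from h import *
x=robot.sense();R=x['tool_rot'];p=x['eef_pos']
s=load('scene3'); k=5
ly=np.array([.046,.999,0]);lx=np.array([.999,-.046,0])
c=np.array([p[0],p[1]-.0005,0])
def crop(u0,v0,w,h):
    im=cv2.resize(s['img'][v0:v0+h,u0:u0+w],(w*k,h*k),interpolation=cv2.INTER_CUBIC)
    for z in(.124,):
        P=proj(s,[c+a*lx*.096+b*ly*.14+[0,0,z] for a,b in((1,1),(1,-1),(-1,-1),(-1,1))])
        cv2.polylines(im,[np.int32(((P-[u0,v0]+.5)*k))],True,(0,0,255),1)
    return im
cv2.imwrite('pics/c4.png',crop(105,140,155,95))
w=snapshot('wrist');save(w,'wrist3')
```

```text
(no output)
```

View pics/c4.png

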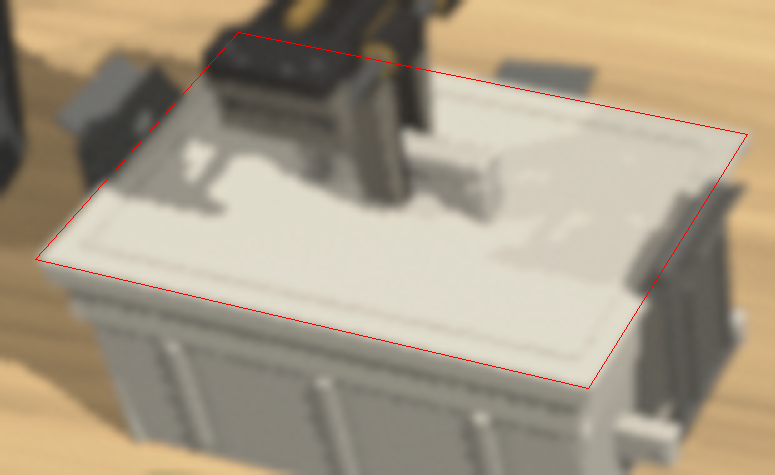

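View pics/wrist3.png

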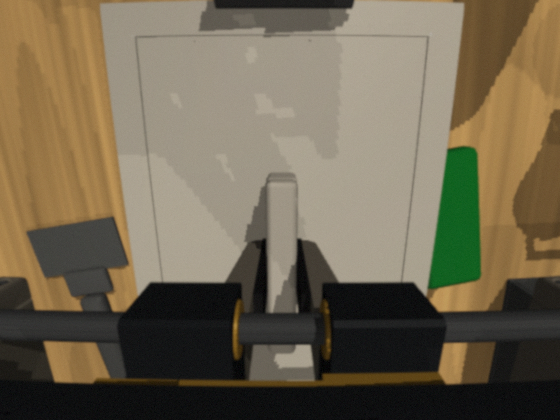

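The outline of a level, fully home lid matches at all the visible corners. The y+ clip's nose overlaps the lid edge, and the hard stop is at the home height. I'll press slightly more to confirm, then hand in.

```bash
python3 -m pendant '[{"translation":[0,-0.02,0.04],"angular":[0,0,0],"grip":1},{"translation":[0,0,0.04],"angular":[0,0,0],"grip":1},{"translation":[0,0,0],"angular":[0,0,0],"grip":1},{"translation":[0,0,0],"angular":[0,0,0],"grip":1},{"translation":[0,0,0],"angular":[0,0,0],"grip":1},{"translation":[0,0,0],"angular":[0,0,0],"grip":1},{"translation":[0,0,0],"angular":[0,0,0],"grip":1},{"translation":[0,0,0],"angular":[0,0,0],"grip":1}]'
```

```text
t: 15.3
eef_pos: [0.5047, -0.2407, 0.1303]
tool_rot: [[0.046, 0.999, -0.002], [0.999, -0.046, -0.004], [-0.005, -0.002, -1.0]]
force: [-16.7, 2.6, 43.7]
finger_gap: 0.171
grasp_force: 60.0
```

```bash
python3 -c "
from plant import robot
print(robot.finish_job())"
```

```text
the job is handed in; nothing more can be done
None
```

I handed the job in at about 15 s with the lid at home height in the tote and the fingers still gripping the handle and pushing down with about 44 N; the y+ clip shows over the lid's edge, the y- clip I couldn't see clearly, and no verdict came back.

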